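# Reverse the ratchet and release the bench clamp

### The job

Release the clamp that holds the flat bar: flip the ratchet's direction lever over to the loosening side, then work the handle back and forth (loosening is counter-clockwise seen from above) until the clamp is backed off all the way to its stop and the pressing foot is fully up. Leave the lever on the loosening side, the bar lying in the clamp, and the other things on the bench where they are.

Things in the scene. Friction and masses are not known exactly. Their poses are not given: they have to be found in the camera images.
- clamp: The bench clamp, fixed to the bench: steel base plate 190 x 220 x 20 mm (origin: centre of its underside), blue portal 195 mm wide over the bar, its top 108 mm over the bench, carrying a ratchet. A blue plate with two stop pins (tops 128 mm over the bench) reaches 80 mm to -x under the handle. At yaw 0 x points away from the robot, z up.
- axis (a point): Point on the ratchet's upright turning axis (the clamp's middle), 145 mm over the bench, 1 mm above the flat top of the round aluminium head (76 mm across, 112 to 144 mm over the bench). A steel spindle 18 mm thick sticks out at its centre up to 172 mm over the bench (178 mm once raised). x and z as the clamp's.
- grip (a point): Middle of the ratchet handle's black rubber grip: a level round bar 22 mm thick, 90 mm long, centred 128 mm over the bench and 158 mm out from the axis; the bar is free all round and ends 205 mm from the axis. Its x axis points out along the handle, z up.
- handle (a joint): Swing of the handle in rad: 0 when it points along the clamp's -x (towards the robot at yaw 0), positive counter-clockwise from above, stops at -0.7 and +0.7. It stays where it is left. At the grip it takes about 5 to 9 N to swing free and about 13 N when it carries the nut along. Each clockwise return of the whole range passes two or more teeth (0.52 rad each).
- lever (a joint): Direction lever, rad relative to the handle, positive counter-clockwise from above, stops at -0.45 and +0.45; a spring snaps it from the middle to either side. Positive: counter-clockwise swings carry the nut (loosening), clockwise ones slip; negative: the opposite. It starts negative. It nods as teeth pass and may stand at only 0.2 on a tooth; up to 0.6 rad of a swing is lost before it bites.
- tab (a point): Middle of the lever's upright black thumb tab: 22 mm long (along the lever, x outwards), 10 mm thick, 26 mm tall (146 to 172 mm over the bench), 26 mm out from the lever's pivot, which lies 46 mm out from the axis; the handle beneath tops out at 144 mm. It goes over with 4 to 6 N sideways, but a wedged pawl can hold it and the handle swing along instead, until that stands at its stop.
- foot (a point): Centre of the underside of the pressing foot, a steel disc 32 mm across beneath the portal. It starts on the bar, 32 mm over the bench, and rises 3 mm per rad that the nut turns counter-clockwise, 6 mm in all (2.0 rad, about three swings); there the nut meets a hard stop and the handle will go no further counter-clockwise. The spindle's top rises with it.
- bar_mid (a point): Centre of the clamped workpiece, a flat steel bar 230 x 40 x 12 mm lying on the clamp's base plate under the foot, x along its length.
- spanner: Bystander: open spanner 180 mm long lying on the bench, origin at the middle of its underside.
- hammer: Bystander: hammer lying on the bench, origin on its underside.
- offcut: Bystander: wooden block 90 x 60 x 50 mm, origin at the centre of its underside.
- pot: Bystander: dark steel cup 70 mm across, 60 mm high, origin at the centre of its underside.

How it is judged:
By the outcome, as a careful person would: the job done as asked, in the order asked, and still so for the second after the job is handed in, with the robot touching nothing.
It also fails if it takes over 54 s, if anything falls off the work surface, if the arm or the gripper's body presses on something with over 40 N, if the wrist force passes 120 N, or if a joint passes its speed limit or range.

### The arm

A 6-joint arm with a two-finger parallel gripper is mounted at the origin on the work surface. World frame = base frame: x ahead of the robot, y to its left, z up, the work surface at z = 0. Lengths are in m, angles in rad, forces in N, time in s.
With the tool pointing down it reaches from about 0.25 to 0.725 m from the base axis. Payload 4 kg.
Tool frame: the origin (TCP) lies midway between the tips of the shut fingers; the grasp point (between the pads) lies 19 mm behind it; z points along the fingers, y is the line along which they close (so a half turn about z gives the same grasp; the last joint's range is limited). The gripper opens to 85 mm and grips with 20 to 120 N. Pads are 22 mm wide; open, the fingers measure 114 mm over their backs; the gripper's body (76 mm by 85 mm) begins 54 mm behind the grasp point. The pads swing forward as they close: fully open they stand 13 mm farther back than shut.
Start: joints at [1.131, 0.241, 0.005, 1.335, 0, 1.571], TCP at [0.213, 0.452, 0.231] pointing down, gripper open.
Joint ranges: [-2.72, 2.72], [-1.05, 1.87], [-1.09, 1.28], [-1.99, 2.15], [-1.42, 1.44], [-3.14, 3.14]. Speed limits (rad/s): [2.79, 2.79, 3.14, 3.14, 3.14, 3.14].

### API

Orientations are given as a unit quaternion [x, y, z, w].
In Python, from workcell import bot gives the robot as it stands.
- The arm moves only by the tool move_arm, never from a script. Its argument "motion" is a list of rows, each an object of numbers: "x", "y", "z": the shift along the tool's x, y, z in cm; "yaw": the turn about the tool's z in degrees. A call has 1 to 20 rows; each row is the pose to reach, as a shift and turn from the pose commanded when the call began, along the tool's axes at that moment; what a row does not reach only later rows make up. A row lasts 1/8 s, in which the tool goes at most 62.5 mm and 10.7 degrees, less where a joint would pass 70% of its speed; a pose out of reach is approached as far as the arm can. A call with a gripper value outside its range is refused whole. "gripper" is the opening, from -1 (shut) to 1 (fully open), set as the call begins (left out, the last holds). The fingers move at their own pace and stop on an object; the grip force is fixed at half the most. Time passes only in rows, so rows that repeat a pose let the fingers close. It gives the time, the measured TCP pose, the force, the opening and the grip force at its end, in the units of the state.
- bot.get_obs(): the state, without advancing time (a new reading comes with each control period).
- bot.camera(name): name is "side" or "top" or "wrist"; returns the picture (480x640x3 uint8, blue, green, red); there is no depth.
- bot.camera_model(name): a dict with "K" (3x3 intrinsics, pixels), "world_from_camera" (4x4, takes a point from camera to world coordinates). Camera axes: x right, y down, z forward; pixel columns grow to the right and rows downward; lengths in m; the calibration is good to about 2 mm. The wrist camera is an equidistant fisheye: a pixel r from the principal point sees the ray r / f radians off the axis. A picture is of the moment at which its call begins: read the wrist's pose just before it. camera_model takes no time and is no camera call; for the wrist camera it gives the pose at the moment of the call.
- bot.job_done(): hands the job in; it is judged then, once.
Trained networks look in the newest picture that a camera, given by its name, has taken for a name from the list of things; names that differ only in an ending like _2 or _b are one class to them, and where a whole thing is asked for, a point or a joint stands for the part that bears it (a point fixed in the world has none). Each returns a list of dicts, best first, with "score" (0 to 1); they miss things now and then, are a little off and sometimes report something else, mostly with a low value. They report only what shows in the picture. A call takes as long as a camera call.
- bot.cut_out(camera, name): "mask" (480x640 bool, what is visible of it) and "centre" ([row, column] in pixels, amid what is visible of it).
The state is a dict: "clock": time; "joint_pos": joint angles; "joint_vel": joint speeds; "tau": joint torques, N m; "eef_pos": TCP position; "tool_rot": TCP orientation; "ft_force": force on the tool from outside, world axes, zero at the start; "ft_torque": the same for the moment, N m; "grip_width": finger opening in m; "grasp_force": force on a finger pad.
Only numpy, scipy, OpenCV 4.12 (cv2) and the standard library are available. Lean on these libraries where they do the work, as an engineer would, in place of code of your own. Each camera call takes 0.05 s, during which the arm holds its last target. There are 200 camera calls.

## Working session

There is one attempt and no reset: what is moved stays moved. The work goes in short steps, Python scripts to look and compute and a tool call to move; the robot and the scene stay as the last step left them, time stands still between calls to the robot, and variables do not carry over. Pictures are saved under pics/ and viewed, at most 10 in all, crops included, and the job is handed in when it is done.

Besides the shell and the picture viewer there is one more tool, called after "Request:" in YAML: its name, and indented under it one key for each argument. move_arm: Moves the arm, as the interface text tells. Its arguments: {"type":"object","properties":{"motion":{"type":"array"},"gripper":{"type":"number"}},"required":["motion"]}

```bash
mkdir -p pics
cat > h.py <<'E'
import numpy as np, cv2
from workcell import bot
def ray(cam,u,v):
    m=bot.camera_model(cam);K=np.array(m["K"]);T=np.array(m["world_from_camera"])
    x=(u-K[0,2])/K[0,0];y=(v-K[1,2])/K[1,1]
    if cam=="wrist":
        r=np.hypot(x,y);d=np.array([x/r*np.sin(r),y/r*np.sin(r),np.cos(r)]) if r>0 else np.array([0,0,1.])
    else: d=np.array([x,y,1.])
    return T[:3,3],T[:3,:3]@d
def at(cam,u,v,z):
    o,d=ray(cam,u,v);return o+d*(z-o[2])/d[2]
def proj(cam,p):
    m=bot.camera_model(cam);K=np.array(m["K"]);T=np.linalg.inv(np.array(m["world_from_camera"]))
    q=T[:3,:3]@np.array(p)+T[:3,3]
    if cam=="wrist":
        r=np.hypot(q[0],q[1]);t=np.arctan2(r,q[2]);x,y=q[:2]/max(r,1e-9)*t
    else: x,y=q[:2]/q[2]
    return K[0,0]*x+K[0,2],K[1,1]*y+K[1,2]
E
python3 - <<'E'
from h import *
for c in ["top","side"]:
    cv2.imwrite(f"pics/{c}0.png",bot.camera(c))
    for n,z in [("grip",.128),("tab",.160),("clamp",.1),("axis",.14),("lever",.16),("bar_mid",.03),("hammer",.02),("pot",.03),("offcut",.03),("spanner",.01)]:
        try:
            for r in bot.cut_out(c,n)[:1]:
                v,u=r["centre"]; print(c,n,round(r["score"],2),round(u),round(v),at(c,u,v,z).round(3))
        except Exception as e: print(n,e)
s=bot.get_obs();print(s["clock"],s["eef_pos"],s["tool_rot"])
E
```

```text
top grip 0.86 311 224 [0.577 0.003 0.128]
top tab 0.72 312 232 [0.554 0.002 0.16 ]
top clamp 0.91 321 221 [ 0.587 -0.015  0.1  ]
top axis 0.62 320 217 [ 0.588 -0.014  0.14 ]
top lever 0.74 314 231 [ 0.556 -0.002  0.16 ]
top bar_mid 0.85 317 183 [ 0.689 -0.008  0.03 ]
top hammer 0.85 486 291 [ 0.439 -0.366  0.02 ]
top pot 0.61 481 198 [ 0.642 -0.369  0.03 ]
top offcut 0.64 159 208 [0.642 0.349 0.03 ]
side grip 0.96 317 242 [ 0.572 -0.002  0.128]
side tab 0.75 329 236 [0.548 0.004 0.16 ]
side clamp 0.97 308 265 [0.584 0.037 0.1  ]
side axis 0.64 309 265 [0.572 0.068 0.14 ]
side lever 0.54 325 237 [0.554 0.008 0.16 ]
side bar_mid 0.93 271 266 [0.675 0.002 0.03 ]
side hammer 0.94 404 174 [ 0.427 -0.375  0.02 ]
side pot 0.67 322 162 [ 0.643 -0.363  0.03 ]
side spanner 0.58 362 471 [0.413 0.375 0.01 ]
1.1 [0.21288551 0.45243826 0.2313313 ] [2.18127131e-01 9.75920362e-01 3.61717713e-05 7.78718125e-06]
```

View pics/top0.png

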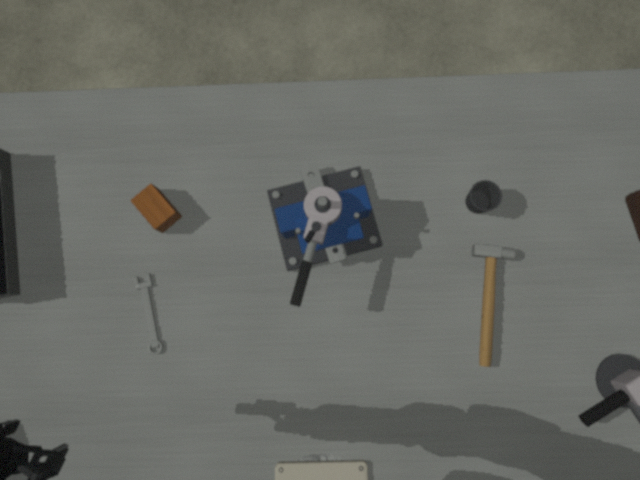

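View pics/side0.png

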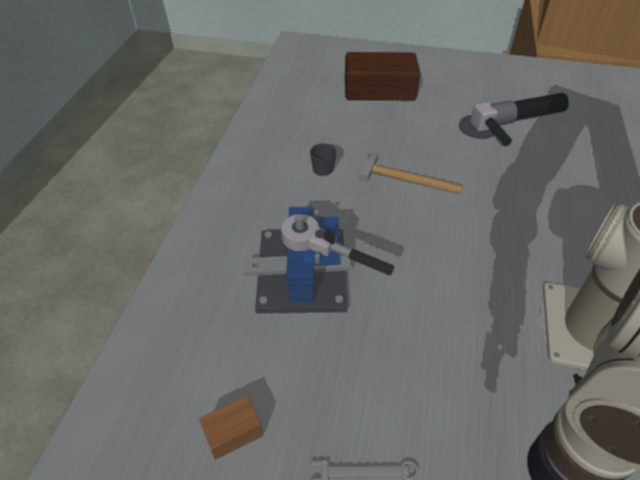

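The top view shows the clamp with its head at about (322,206), the handle running to its end at (296,304), and the tab near (312,232). The side view has the head at (300,232) and the grip end at (390,268). Next I'll measure more precisely.

Run:
```python
from h import *
im=bot.camera("top");cv2.imwrite("pics/topc.png",cv2.resize(im[160:320,250:400],None,fx=4.5,fy=3.6 and 4.5/1.2*1.0) if 0 else cv2.resize(im[165:310,255:395],None,fx=4,fy=4,interpolation=cv2.INTER_CUBIC))
im=bot.camera("side");cv2.imwrite("pics/sidec.png",cv2.resize(im[195:320,235:405],None,fx=4.5,fy=4.5,interpolation=cv2.INTER_CUBIC))
for u,v in [(268,189),(360,167),(382,246),(289,270)]: print(at("top",u,v,.02).round(3))
print("head",at("top",322,206,.144).round(3),"tip",at("top",296,304,.128).round(3))
print("side head",at("side",300,231,.144).round(3),at("side",391,268,.128).round(3))
```

```text
[0.681 0.105 0.02 ]
[ 0.726 -0.106  0.02 ]
[ 0.543 -0.147  0.02 ]
[0.496 0.06  0.02 ]
head [ 0.609 -0.019  0.144] tip [0.419 0.037 0.128]
side head [ 0.609 -0.01   0.144] [0.42  0.032 0.128]
```

View pics/topc.png

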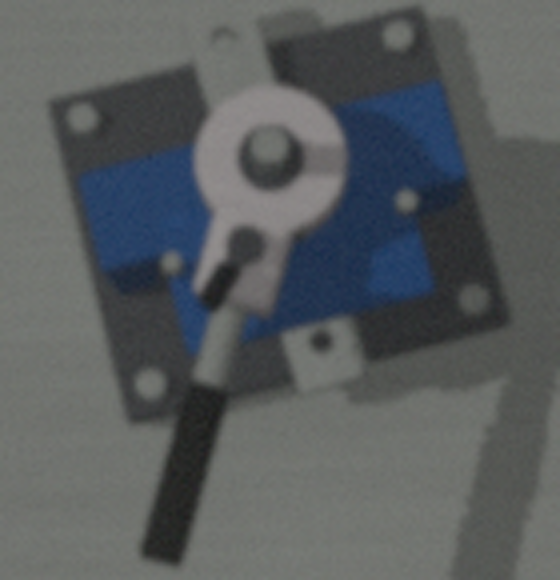

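View pics/sidec.png

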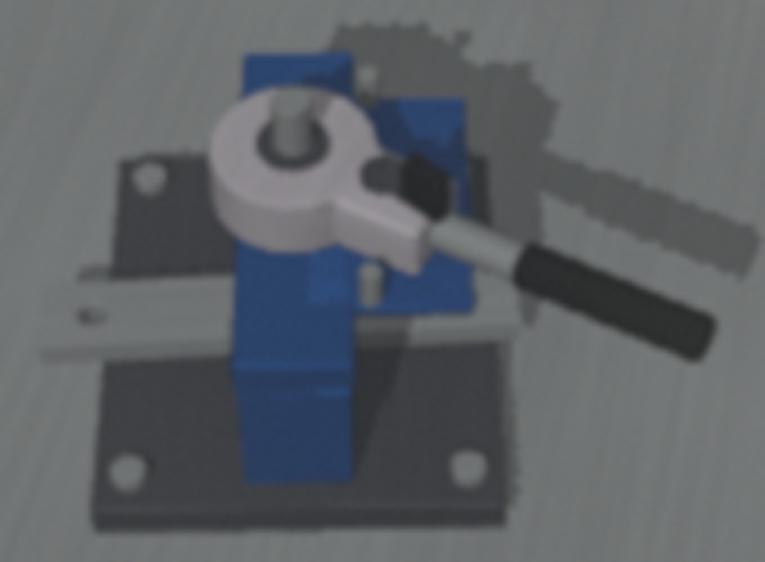

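The top crop shows the tab at crop (220,285), left of the handle line, so the lever is negative. The pivot is at (245,243) and the spindle at (270,147). In the side crop, the handle lies near the clockwise pin and the foot area is hidden. Next I'll cross-check the points and work out the move to the tab.

Run:
```python
from h import *
t=lambda c,r,z:at("top",255+c/4,165+r/4,z).round(4)
s=lambda c,r,z:at("side",235+c/4.5,195+r/4.5,z).round(4)
print("spindle",t(270,147,.172),s(293,97,.172)); print("tab top",t(219,282,.172),"side",s(427,170,.165))
print("pivot",t(246,242,.15),s(380,174,.15)); print("grip in",t(212,388,.135),"tip",t(162,556,.128)); print("side grip",s(530,265,.128),s(705,340,.128))
yaw,th=.22,-.5
A=np.array([.611,-.02]);
for nm,p in [("axis",[*A,.172])]: print(nm,proj("top",p),proj("side",p))
o=bot.get_obs();print(o["clock"],o["eef_pos"],o["grip_width"])
```

```text
spindle [ 0.6107 -0.021   0.172 ] [ 0.6113 -0.0231  0.172 ]
tab top [0.546  0.0049 0.172 ] side [0.5463 0.0008 0.165 ]
pivot [ 0.569  -0.0077  0.15  ] [ 0.5686 -0.0062  0.15  ]
grip in [0.4997 0.0113 0.135 ] tip [0.4192 0.0378 0.128 ]
side grip [0.4976 0.0128 0.128 ] [0.4179 0.0384 0.128 ]
axis (np.float64(321.9740190240857), np.float64(201.61766905376382)) (np.float64(299.8677237774874), np.float64(217.68966877935975))
1.2 [0.21288985 0.45242221 0.23131736] 0.08572022388194274
```

Request:
move_arm:
  motion:
    - {"x": -2,"y": -1,"z": 0,"yaw": -1}
    - {"x": -6,"y": -3.1,"z": 0,"yaw": -2}
    - {"x": -11,"y": -5.8,"z": 0,"yaw": -3}
    - {"x": -16,"y": -8.6,"z": 0,"yaw": -4}
    - {"x": -21.5,"y": -11.5,"z": 0,"yaw": -5}
    - {"x": -27,"y": -14.4,"z": 0.5,"yaw": -6}
    - {"x": -32.5,"y": -17.3,"z": 1,"yaw": -7}
    - {"x": -37.5,"y": -20,"z": 1.5,"yaw": -8}
    - {"x": -42,"y": -22.3,"z": 2,"yaw": -8}
    - {"x": -45,"y": -24.1,"z": 2.5,"yaw": -8}
    - {"x": -48,"y": -25.5,"z": 3,"yaw": -8}
    - {"x": -49.2,"y": -26.2,"z": 3,"yaw": -8}
    - {"x": -49.2,"y": -26.2,"z": 3,"yaw": -8}
  gripper: 0.1

```text
clock: 2.82
eef_pos: [0.5465, 0.0056, 0.2012]
tool_rot: [0.15, 0.989, 0.0, -0.0]
ft_force: [0.5, -0.6, -0.4]
grip_width: 0.0469
grasp_force: 0.0
```

Run:
```python
from h import *
o=bot.get_obs();print(o["clock"],o["eef_pos"],o["tool_rot"],o["grip_width"],o["joint_pos"].round(2) if hasattr(o["joint_pos"],"round") else o["joint_pos"])
im=bot.camera("wrist");
for p in [(.546,.004,.172),(.611,-.022,.172)]:
    u,v=proj("wrist",p);print(u,v);cv2.circle(im,(int(u),int(v)),4,(0,0,255),1)
cv2.imwrite("pics/w1.png",im)
```

```text
2.825 [0.54651353 0.00563636 0.20121812] [ 1.50059827e-01  9.88676868e-01  1.47820609e-04 -2.76796935e-04] 0.04685323818120931 [0.01 0.35 0.07 1.3  0.   0.31]
318.3640388372228 297.3509187581339
309.6226652792002 401.2661143688622
```

View pics/w1.png

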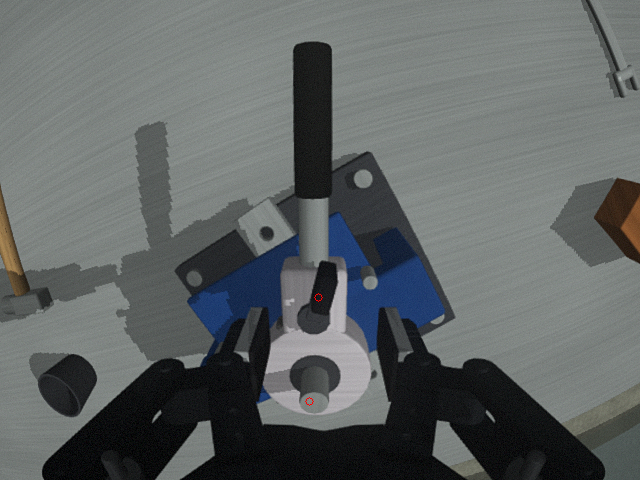

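The wrist view shows the tab at about (323,288), between the open fingers and leaning to the negative side. The spindle is at (314,400). I'll descend around the tab and push it counter-clockwise.

Request:
move_arm:
  motion:
    - {"z": 1.5}
    - {"z": 3.5}
    - {"z": 5}
    - {"z": 5,"y": -1}
    - {"z": 5,"y": -1.5}
    - {"z": 5,"y": -1.9}
    - {"z": 5,"y": -2.3}
    - {"z": 5,"y": -2.7}
    - {"z": 5,"y": -3.0}
    - {"z": 5,"y": -3.3}
    - {"z": 5,"y": -3.6}
    - {"z": 5,"y": -3.6}

```text
invalid input at $.motion[0]: expected keys x, y, z, yaw
```

Run:
```python
from h import *
o=bot.get_obs();print(o["clock"],o["eef_pos"],o["ft_force"])
im=bot.camera("wrist");cv2.imwrite("pics/w2.png",im)
```

```text
2.875 [0.54613512 0.00628945 0.20139471] [ 0.49590588 -0.21015276  0.63983759]
```

View pics/w2.png

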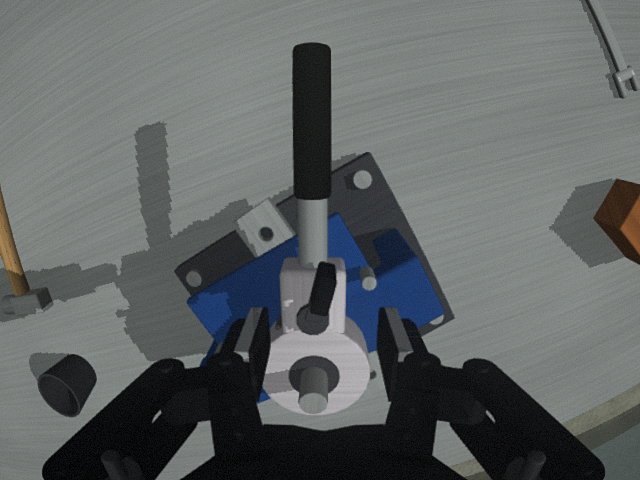

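The move was refused because every row needs all four keys, so the picture shows the same scene as before. Resending with full rows.

Request:
move_arm:
  motion:
    - {"x": 0,"y": 0,"z": 1.5,"yaw": 0}
    - {"x": 0,"y": 0,"z": 3.5,"yaw": 0}
    - {"x": 0,"y": 0,"z": 5,"yaw": 0}
    - {"x": 0,"y": -1,"z": 5,"yaw": 0}
    - {"x": 0,"y": -1.5,"z": 5,"yaw": 0}
    - {"x": 0,"y": -1.9,"z": 5,"yaw": 0}
    - {"x": 0,"y": -2.3,"z": 5,"yaw": 0}
    - {"x": 0,"y": -2.7,"z": 5,"yaw": 0}
    - {"x": 0,"y": -3.0,"z": 5,"yaw": 0}
    - {"x": 0,"y": -3.3,"z": 5,"yaw": 0}
    - {"x": 0,"y": -3.6,"z": 5,"yaw": 0}
    - {"x": 0,"y": -3.6,"z": 5,"yaw": 0}

```text
clock: 4.42
eef_pos: [0.5375, -0.0253, 0.1516]
tool_rot: [0.148, 0.989, 0.004, 0.001]
ft_force: [2.9, 10.6, -1.4]
grip_width: 0.0465
grasp_force: 5.5
```

Run:
```python
from h import *
o=bot.get_obs();print(o["clock"],o["eef_pos"],o["ft_force"])
im=bot.camera("wrist");cv2.imwrite("pics/w3.png",im[:, 100:560])
```

```text
4.425 [ 0.5375017  -0.0253082   0.15164709] [ 2.92147824 10.64031648 -1.4176122 ]
```

View pics/w3.png

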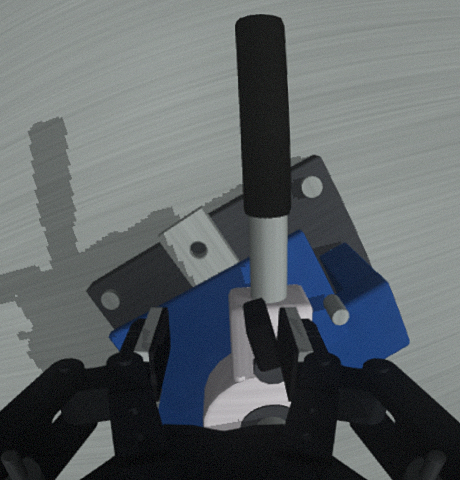

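The tab at (258,330) now points slightly past the handle line, to the counter-clockwise side, but the pad is still pressed against it with 11 N. I'll push further.

Request:
move_arm:
  motion:
    - {"x": 0,"y": -0.3,"z": 0,"yaw": 0}
    - {"x": 0,"y": -0.6,"z": 0,"yaw": 0}
    - {"x": 0,"y": -0.9,"z": 0,"yaw": 0}
    - {"x": 0,"y": -1.2,"z": 0,"yaw": 0}
    - {"x": 0,"y": -1.2,"z": 0,"yaw": 0}

```text
clock: 5.1
eef_pos: [0.5354, -0.0377, 0.1517]
tool_rot: [0.149, 0.989, 0.003, 0.003]
ft_force: [7.2, 8.3, -3.4]
grip_width: 0.0473
grasp_force: 4.9
```

Run:
```python
from h import *
o=bot.get_obs();print(o["clock"],o["eef_pos"],o["ft_force"])
im=bot.camera("wrist");cv2.imwrite("pics/w4.png",im[:, 100:560])
```

```text
5.1 [ 0.53540331 -0.03773802  0.15174665] [ 7.19172779  8.29562008 -3.3844596 ]
```

View pics/w4.png

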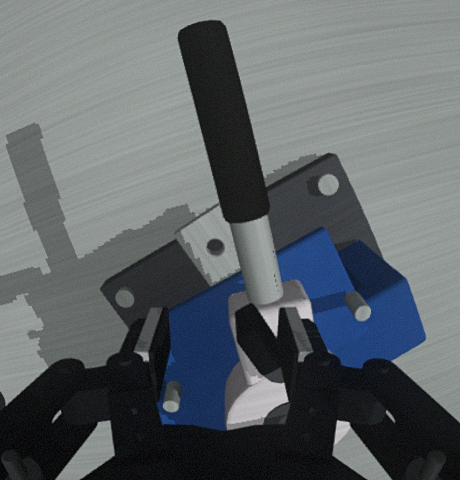

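The lever now leans clearly to the counter-clockwise side of the handle, and the handle itself has swung partway. I'll back off, rise and find the grip.

Request:
move_arm:
  motion:
    - {"x": 0,"y": 0.8,"z": 0,"yaw": 0}
    - {"x": 0,"y": 1.6,"z": 0,"yaw": 0}
    - {"x": 0,"y": 1.6,"z": -2,"yaw": 0}
    - {"x": 0,"y": 1.6,"z": -4.5,"yaw": 0}
    - {"x": 3,"y": 1.6,"z": -5.5,"yaw": 0}
    - {"x": 6,"y": 1.6,"z": -5.5,"yaw": 0}
    - {"x": 6,"y": 1.6,"z": -5.5,"yaw": 0}

```text
clock: 6.02
eef_pos: [0.478, -0.0067, 0.2067]
tool_rot: [0.149, 0.989, -0.0, -0.0]
ft_force: [0.1, -0.1, 0.8]
grip_width: 0.0474
grasp_force: 0.0
```

```bash
cat >> h.py <<'E'
A=np.array([.611,-.022]);YAW=.22
def grip(cams=("top","wrist"),names=(("grip",.128),("tab",.160))):
    for c in cams:
        bot.camera(c)
        for n,z in names:
            for r in bot.cut_out(c,n)[:1]:
                ys,xs=np.nonzero(r["mask"]);P=np.array([at(c,u,v,z)[:2] for u,v in zip(xs[::4],ys[::4])])
                m=P.mean(0);w,V=np.linalg.eigh(np.cov(P.T));d=V[:,1];d=d if d@(m-A)>0 else -d
                a=(np.arctan2(*(m-A)[::-1])-np.pi-YAW+np.pi)%(2*np.pi)-np.pi
                a2=(np.arctan2(d[1],d[0])-np.pi-YAW+np.pi)%(2*np.pi)-np.pi
                print(c,n,round(r["score"],2),len(xs),m.round(4),"r",round(float(np.linalg.norm(m-A)),3),"ang by pos",round(float(a),3),"by dir",round(float(a2),3))
def st():
    o=bot.get_obs();q=o["tool_rot"];print(round(o["clock"],2),np.round(o["eef_pos"],4),"toolx deg",round(float(np.degrees(2*np.arctan2(q[1],q[0]))),1),np.round(o["ft_force"],1),np.round(o["joint_pos"],2))
E
python3 - <<'E'
from h import *
st();grip()
cv2.imwrite("pics/w5.png",bot.camera("wrist")[:,100:560])
E
```

```text
6.03 [ 0.478  -0.0067  0.2067] toolx deg 162.8 [ 0.1 -0.1  0.8] [-0.01  0.21 -0.1   1.26 -0.    0.29]Traceback (most recent call last):
  File "<stdin>", line 2, in <module>
  File "h.py", line 25, in grip
    ys,xs=np.nonzero(r["mask"]);P=np.array([at(c,u,v,z)[:2] for u,v in zip(xs[::4],ys[::4])])
                                            ~~^^^^^^^^^
  File "h.py", line 11, in at
    o,d=ray(cam,u,v);return o+d*(z-o[2])/d[2]
        ~~~^^^^^^^^^
  File "h.py", line 4, in ray
    m=bot.camera_model(cam);K=np.array(m["K"]);T=np.array(m["world_from_camera"])
ValueError: time passes only in moves, steps and waits
```

```bash
python3 - <<'E'
s=open("h.py").read()
s=s.replace('def ray(cam','_c={}\ndef cm(c):\n    if c not in _c: _c[c]=bot.camera_model(c)\n    return _c[c]\ndef ray(cam',1).replace('m=bot.camera_model(cam)','m=cm(cam)')
s=s.replace('m=P.mean(0);','R=np.linalg.norm(P-A,axis=1);m=P[R>R.max()-.02].mean(0) if n=="grip" else P.mean(0);')
open("h.py","w").write(s)
E
python3 - <<'E'
from h import *
grip()
cv2.imwrite("pics/w5.png",bot.camera("wrist")[:,100:560]);st()
E
```

```text
wrist grip 0.97 12567 [ 0.4177 -0.0096] r 0.194 ang by pos -0.284 by dir -0.293
wrist tab 0.62 1561 [ 0.5469 -0.0201] r 0.064 ang by pos -0.25 by dir 0.231
6.62 [ 0.4798 -0.007   0.2061] toolx deg 162.8 [-0.  -0.9  0.1] [-0.01  0.21 -0.1   1.26 -0.    0.29]
```

View pics/w5.png

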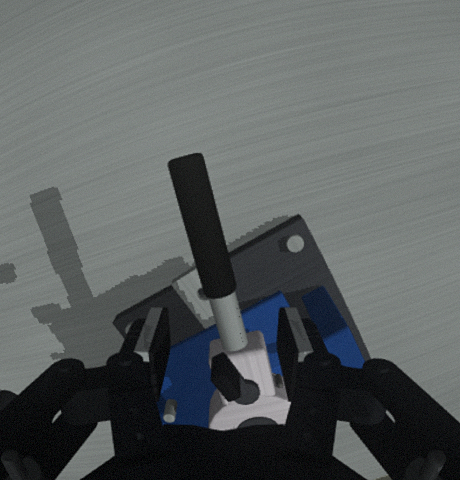

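The lever now points +0.5 rad relative to the handle, so it's flipped. The handle is at about -0.29, with the grip around (205,220). I'll straddle the grip.

Request:
move_arm:
  motion:
    - {"x": 1.2,"y": -0.6,"z": 0,"yaw": -7}
    - {"x": 2.4,"y": -1.2,"z": 1,"yaw": -13.4}
    - {"x": 2.4,"y": -1.2,"z": 4,"yaw": -13.4}
    - {"x": 2.4,"y": -1.2,"z": 7,"yaw": -13.4}
    - {"x": 2.4,"y": -1.2,"z": 9.4,"yaw": -13.4}
    - {"x": 2.4,"y": -1.2,"z": 9.4,"yaw": -13.4}

```text
clock: 7.38
eef_pos: [0.4515, -0.0113, 0.1107]
tool_rot: [0.033, 0.999, -0.0, -0.002]
ft_force: [0.4, 0.1, 0.4]
grip_width: 0.0469
grasp_force: 0.0
```

```bash
cat >> h.py <<'E'
def plan(a0,a1,n,over0=0.,over1=0.,r=.158):
    """rows in tool axes at start for an arc from handle angle a0 (commanded) to a1"""
    b=np.pi+YAW
    P=lambda a:r*np.array([np.cos(b+a),np.sin(b+a)])
    x=np.array([np.cos(b+a0),np.sin(b+a0)]);y=np.array([x[1],-x[0]])
    s=.5-.5*np.cos(np.pi*np.linspace(0,1,n+1)[1:])
    s=.5*s+.5*np.linspace(0,1,n+1)[1:]
    for k in s:
        a=a0+(a1-a0)*k;d=P(a)-P(a0);print('{"x": %.1f, "y": %.1f, "z": 0, "yaw": %.1f},'%(100*d@x,100*d@y,-np.degrees(a-a0)),end=" ")
    print()
def hand():
    p=bot.get_obs()["eef_pos"][:2]-A;print("tcp r",round(float(np.linalg.norm(p)),4),"ang",round(float((np.arctan2(p[1],p[0])-YAW)%(2*np.pi)-np.pi),3))
E
python3 - <<'E'
from h import *
st();hand();plan(-.287,-.77,9);plan(-.77,.77,20)
E
```

```text
7.38 [ 0.4515 -0.0113  0.1107] toolx deg 176.2 [0.4 0.1 0.4] [-0.03  0.24 -0.32  1.01 -0.    0.04]
tcp r 0.1598 ang -0.287
{"x": -0.0, "y": 0.5, "z": 0, "yaw": 2.0}, {"x": -0.1, "y": 1.3, "z": 0, "yaw": 4.7}, {"x": -0.2, "y": 2.2, "z": 0, "yaw": 8.1}, {"x": -0.3, "y": 3.2, "z": 0, "yaw": 11.9}, {"x": -0.6, "y": 4.3, "z": 0, "yaw": 15.8}, {"x": -0.9, "y": 5.3, "z": 0, "yaw": 19.6}, {"x": -1.3, "y": 6.2, "z": 0, "yaw": 23.0}, {"x": -1.6, "y": 6.9, "z": 0, "yaw": 25.7}, {"x": -1.8, "y": 7.3, "z": 0, "yaw": 27.7}, 
{"x": -0.0, "y": -0.7, "z": 0, "yaw": -2.5}, {"x": -0.1, "y": -1.5, "z": 0, "yaw": -5.5}, {"x": -0.2, "y": -2.5, "z": 0, "yaw": -9.0}, {"x": -0.4, "y": -3.6, "z": 0, "yaw": -13.0}, {"x": -0.7, "y": -4.7, "z": 0, "yaw": -17.5}, {"x": -1.2, "y": -6.0, "z": 0, "yaw": -22.3}, {"x": -1.8, "y": -7.3, "z": 0, "yaw": -27.5}, {"x": -2.5, "y": -8.6, "z": 0, "yaw": -32.9}, {"x": -3.4, "y": -9.8, "z": 0, "yaw": -38.5}, {"x": -4.5, "y": -11.0, "z": 0, "yaw": -44.1}, {"x": -5.6, "y": -12.1, "z": 0, "yaw": -49.8}, {"x": -6.8, "y": -13.0, "z": 0, "yaw": -55.3}, {"x": -8.1, "y": -13.8, "z": 0, "yaw": -60.7}, {"x": -9.4, "y": -14.4, "z": 0, "yaw": -65.9}, {"x": -10.6, "y": -14.9, "z": 0, "yaw": -70.7}, {"x": -11.8, "y": -15.3, "z": 0, "yaw": -75.2}, {"x": -12.8, "y": -15.5, "z": 0, "yaw": -79.2}, {"x": -13.8, "y": -15.7, "z": 0, "yaw": -82.7}, {"x": -14.6, "y": -15.8, "z": 0, "yaw": -85.8}, {"x": -15.3, "y": -15.8, "z": 0, "yaw": -88.2},
```

Request:
move_arm:
  motion:
    - {"x": 0,"y": 0,"z": 0,"yaw": 0}
    - {"x": 0,"y": 0,"z": 0,"yaw": 0}
    - {"x": 0,"y": 0.5,"z": 0,"yaw": 2}
    - {"x": -0.1,"y": 1.3,"z": 0,"yaw": 4.7}
    - {"x": -0.2,"y": 2.2,"z": 0,"yaw": 8.1}
    - {"x": -0.3,"y": 3.2,"z": 0,"yaw": 11.9}
    - {"x": -0.6,"y": 4.3,"z": 0,"yaw": 15.8}
    - {"x": -0.9,"y": 5.3,"z": 0,"yaw": 19.6}
    - {"x": -1.3,"y": 6.2,"z": 0,"yaw": 23}
    - {"x": -1.6,"y": 6.9,"z": 0,"yaw": 25.7}
    - {"x": -1.8,"y": 7.3,"z": 0,"yaw": 27.7}
    - {"x": -1.8,"y": 7.3,"z": 0,"yaw": 27.7}
  gripper: -0.3

```text
clock: 8.88
eef_pos: [0.4736, 0.0544, 0.113]
tool_rot: [0.273, 0.962, -0.007, -0.0]
ft_force: [-7.0, -17.4, 8.8]
grip_width: 0.03
grasp_force: 9.3
```

Run:
```python
from h import *
st();hand()
```

```text
8.88 [0.4736 0.0544 0.113 ] toolx deg 148.3 [ -7.  -17.4   8.8] [ 0.12  0.29 -0.26  1.03 -0.01  0.68]
tcp r 0.1572 ang -0.728
```

At the clockwise stop. Now the first loosening swing.

Request:
move_arm:
  motion:
    - {"x": 0,"y": -0.7,"z": 0,"yaw": -2.5}
    - {"x": -0.1,"y": -1.5,"z": 0,"yaw": -5.5}
    - {"x": -0.2,"y": -2.5,"z": 0,"yaw": -9}
    - {"x": -0.4,"y": -3.6,"z": 0,"yaw": -13}
    - {"x": -0.7,"y": -4.7,"z": 0,"yaw": -17.5}
    - {"x": -1.2,"y": -6,"z": 0,"yaw": -22.3}
    - {"x": -1.8,"y": -7.3,"z": 0,"yaw": -27.5}
    - {"x": -2.5,"y": -8.6,"z": 0,"yaw": -32.9}
    - {"x": -3.4,"y": -9.8,"z": 0,"yaw": -38.5}
    - {"x": -4.5,"y": -11,"z": 0,"yaw": -44.1}
    - {"x": -5.6,"y": -12.1,"z": 0,"yaw": -49.8}
    - {"x": -6.8,"y": -13,"z": 0,"yaw": -55.3}
    - {"x": -8.1,"y": -13.8,"z": 0,"yaw": -60.7}
    - {"x": -9.4,"y": -14.4,"z": 0,"yaw": -65.9}
    - {"x": -10.6,"y": -14.9,"z": 0,"yaw": -70.7}
    - {"x": -11.8,"y": -15.3,"z": 0,"yaw": -75.2}
    - {"x": -12.8,"y": -15.5,"z": 0,"yaw": -79.2}
    - {"x": -13.8,"y": -15.7,"z": 0,"yaw": -82.7}
    - {"x": -14.6,"y": -15.8,"z": 0,"yaw": -85.8}
    - {"x": -15.3,"y": -15.8,"z": 0,"yaw": -88.2}

```text
clock: 11.38
eef_pos: [0.5218, -0.1506, 0.1131]
tool_rot: [-0.476, 0.879, 0.004, 0.0]
ft_force: [-7.3, 9.9, 7.9]
grip_width: 0.0298
grasp_force: 6.0
```

Run:
```python
from h import *
st();hand();plan(.77,-.77,20);grip(("wrist",))
```

```text
11.38 [ 0.5218 -0.1506  0.1131] toolx deg 236.9 [-7.3  9.9  7.9] [-0.28  0.41 -0.08  1.09  0.01 -1.28]
tcp r 0.1565 ang 0.744
{"x": -0.0, "y": 0.7, "z": 0, "yaw": 2.5}, {"x": -0.1, "y": 1.5, "z": 0, "yaw": 5.5}, {"x": -0.2, "y": 2.5, "z": 0, "yaw": 9.0}, {"x": -0.4, "y": 3.6, "z": 0, "yaw": 13.0}, {"x": -0.7, "y": 4.7, "z": 0, "yaw": 17.5}, {"x": -1.2, "y": 6.0, "z": 0, "yaw": 22.3}, {"x": -1.8, "y": 7.3, "z": 0, "yaw": 27.5}, {"x": -2.5, "y": 8.6, "z": 0, "yaw": 32.9}, {"x": -3.4, "y": 9.8, "z": 0, "yaw": 38.5}, {"x": -4.5, "y": 11.0, "z": 0, "yaw": 44.1}, {"x": -5.6, "y": 12.1, "z": 0, "yaw": 49.8}, {"x": -6.8, "y": 13.0, "z": 0, "yaw": 55.3}, {"x": -8.1, "y": 13.8, "z": 0, "yaw": 60.7}, {"x": -9.4, "y": 14.4, "z": 0, "yaw": 65.9}, {"x": -10.6, "y": 14.9, "z": 0, "yaw": 70.7}, {"x": -11.8, "y": 15.3, "z": 0, "yaw": 75.2}, {"x": -12.8, "y": 15.5, "z": 0, "yaw": 79.2}, {"x": -13.8, "y": 15.7, "z": 0, "yaw": 82.7}, {"x": -14.6, "y": 15.8, "z": 0, "yaw": 85.8}, {"x": -15.3, "y": 15.8, "z": 0, "yaw": 88.2}, 
wrist grip 0.8 10836 [ 0.4955 -0.1786] r 0.195 ang by pos 0.715 by dir 0.71
```

Request:
move_arm:
  motion:
    - {"x": 0,"y": 0.7,"z": 0,"yaw": 2.5}
    - {"x": -0.1,"y": 1.5,"z": 0,"yaw": 5.5}
    - {"x": -0.2,"y": 2.5,"z": 0,"yaw": 9}
    - {"x": -0.4,"y": 3.6,"z": 0,"yaw": 13}
    - {"x": -0.7,"y": 4.7,"z": 0,"yaw": 17.5}
    - {"x": -1.2,"y": 6,"z": 0,"yaw": 22.3}
    - {"x": -1.8,"y": 7.3,"z": 0,"yaw": 27.5}
    - {"x": -2.5,"y": 8.6,"z": 0,"yaw": 32.9}
    - {"x": -3.4,"y": 9.8,"z": 0,"yaw": 38.5}
    - {"x": -4.5,"y": 11,"z": 0,"yaw": 44.1}
    - {"x": -5.6,"y": 12.1,"z": 0,"yaw": 49.8}
    - {"x": -6.8,"y": 13,"z": 0,"yaw": 55.3}
    - {"x": -8.1,"y": 13.8,"z": 0,"yaw": 60.7}
    - {"x": -9.4,"y": 14.4,"z": 0,"yaw": 65.9}
    - {"x": -10.6,"y": 14.9,"z": 0,"yaw": 70.7}
    - {"x": -11.8,"y": 15.3,"z": 0,"yaw": 75.2}
    - {"x": -12.8,"y": 15.5,"z": 0,"yaw": 79.2}
    - {"x": -13.8,"y": 15.7,"z": 0,"yaw": 82.7}
    - {"x": -14.6,"y": 15.8,"z": 0,"yaw": 85.8}
    - {"x": -15.3,"y": 15.8,"z": 0,"yaw": 88.2}

```text
clock: 14.02
eef_pos: [0.4735, 0.0548, 0.1131]
tool_rot: [0.273, 0.962, -0.007, 0.0]
ft_force: [-10.7, -26.2, 12.3]
grip_width: 0.0301
grasp_force: 14.1
```

Request:
move_arm:
  motion:
    - {"x": 0,"y": -0.7,"z": 0,"yaw": -2.5}
    - {"x": -0.1,"y": -1.5,"z": 0,"yaw": -5.5}
    - {"x": -0.2,"y": -2.5,"z": 0,"yaw": -9}
    - {"x": -0.4,"y": -3.6,"z": 0,"yaw": -13}
    - {"x": -0.7,"y": -4.7,"z": 0,"yaw": -17.5}
    - {"x": -1.2,"y": -6,"z": 0,"yaw": -22.3}
    - {"x": -1.8,"y": -7.3,"z": 0,"yaw": -27.5}
    - {"x": -2.5,"y": -8.6,"z": 0,"yaw": -32.9}
    - {"x": -3.4,"y": -9.8,"z": 0,"yaw": -38.5}
    - {"x": -4.5,"y": -11,"z": 0,"yaw": -44.1}
    - {"x": -5.6,"y": -12.1,"z": 0,"yaw": -49.8}
    - {"x": -6.8,"y": -13,"z": 0,"yaw": -55.3}

```text
clock: 15.52
eef_pos: [0.4668, -0.0823, 0.1134]
tool_rot: [-0.209, 0.978, 0.004, 0.002]
ft_force: [1.2, 13.9, 2.1]
grip_width: 0.0302
grasp_force: 6.0
```

Run:
```python
from h import *
st();hand();plan(.195,.77,9)
```

```text
15.53 [ 0.4668 -0.0823  0.1134] toolx deg 204.1 [ 1.2 13.9  2.1] [-0.18  0.28 -0.27  1.02  0.01 -0.6 ]
tcp r 0.1563 ang 0.176
{"x": -0.0, "y": -0.6, "z": 0, "yaw": -2.3}, {"x": -0.1, "y": -1.5, "z": 0, "yaw": -5.6}, {"x": -0.2, "y": -2.6, "z": 0, "yaw": -9.6}, {"x": -0.5, "y": -3.9, "z": 0, "yaw": -14.1}, {"x": -0.8, "y": -5.1, "z": 0, "yaw": -18.8}, {"x": -1.3, "y": -6.3, "z": 0, "yaw": -23.3}, {"x": -1.8, "y": -7.3, "z": 0, "yaw": -27.4}, {"x": -2.2, "y": -8.0, "z": 0, "yaw": -30.6}, {"x": -2.5, "y": -8.6, "z": 0, "yaw": -32.9},
```

Request:
move_arm:
  motion:
    - {"x": 0,"y": -0.6,"z": 0,"yaw": -2.3}
    - {"x": -0.1,"y": -1.5,"z": 0,"yaw": -5.6}
    - {"x": -0.2,"y": -2.6,"z": 0,"yaw": -9.6}

```text
clock: 15.9
eef_pos: [0.4784, -0.1048, 0.1133]
tool_rot: [-0.29, 0.957, 0.005, 0.002]
ft_force: [-0.1, 13.5, 3.1]
grip_width: 0.0297
grasp_force: 6.0
```

Run:
```python
from h import *
st();hand();plan(.363,.77,7)
```

```text
15.9 [ 0.4784 -0.1048  0.1133] toolx deg 213.7 [-0.1 13.5  3.1] [-0.22  0.31 -0.23  1.04  0.01 -0.81]
tcp r 0.1563 ang 0.338
{"x": -0.0, "y": -0.6, "z": 0, "yaw": -2.2}, {"x": -0.1, "y": -1.5, "z": 0, "yaw": -5.5}, {"x": -0.2, "y": -2.6, "z": 0, "yaw": -9.5}, {"x": -0.5, "y": -3.8, "z": 0, "yaw": -13.8}, {"x": -0.8, "y": -4.8, "z": 0, "yaw": -17.8}, {"x": -1.1, "y": -5.7, "z": 0, "yaw": -21.1}, {"x": -1.3, "y": -6.3, "z": 0, "yaw": -23.3},
```

Request:
move_arm:
  motion:
    - {"x": 0,"y": -0.6,"z": 0,"yaw": -2.2}
    - {"x": -0.1,"y": -1.5,"z": 0,"yaw": -5.5}
    - {"x": -0.2,"y": -2.6,"z": 0,"yaw": -9.5}

```text
clock: 16.27
eef_pos: [0.4935, -0.1253, 0.1132]
tool_rot: [-0.368, 0.93, 0.005, 0.001]
ft_force: [-2.1, 13.8, 5.2]
grip_width: 0.0299
grasp_force: 6.0
```

Request:
move_arm:
  motion:
    - {"x": 0,"y": -0.9,"z": 0,"yaw": -3.3}
    - {"x": -0.1,"y": -1.9,"z": 0,"yaw": -7}
    - {"x": -0.2,"y": -2.8,"z": 0,"yaw": -10.2}
    - {"x": -0.4,"y": -3.7,"z": 0,"yaw": -13.8}

```text
clock: 16.77
eef_pos: [0.518, -0.1476, 0.113]
tool_rot: [-0.477, 0.879, 0.008, -0.0]
ft_force: [-13.3, 18.6, 14.7]
grip_width: 0.0293
grasp_force: 11.1
```

Run:
```python
from h import *
st();hand()
```

```text
16.77 [ 0.518  -0.1476  0.113 ] toolx deg 237.0 [-13.3  18.6  14.7] [-0.28  0.4  -0.08  1.09  0.01 -1.28]
tcp r 0.1563 ang 0.714
```

Second swing done, and its end came slightly early with a higher force, so the nut may be near its stop. I'll return and swing again in small steps to check.

Request:
move_arm:
  motion:
    - {"x": 0,"y": 0.7,"z": 0,"yaw": 2.5}
    - {"x": -0.1,"y": 1.5,"z": 0,"yaw": 5.5}
    - {"x": -0.2,"y": 2.5,"z": 0,"yaw": 9}
    - {"x": -0.4,"y": 3.6,"z": 0,"yaw": 13}
    - {"x": -0.7,"y": 4.7,"z": 0,"yaw": 17.5}
    - {"x": -1.2,"y": 6,"z": 0,"yaw": 22.3}
    - {"x": -1.8,"y": 7.3,"z": 0,"yaw": 27.5}
    - {"x": -2.5,"y": 8.6,"z": 0,"yaw": 32.9}
    - {"x": -3.4,"y": 9.8,"z": 0,"yaw": 38.5}
    - {"x": -4.5,"y": 11,"z": 0,"yaw": 44.1}
    - {"x": -5.6,"y": 12.1,"z": 0,"yaw": 49.8}
    - {"x": -6.8,"y": 13,"z": 0,"yaw": 55.3}
    - {"x": -8.1,"y": 13.8,"z": 0,"yaw": 60.7}
    - {"x": -9.4,"y": 14.4,"z": 0,"yaw": 65.9}
    - {"x": -10.6,"y": 14.9,"z": 0,"yaw": 70.7}
    - {"x": -11.8,"y": 15.3,"z": 0,"yaw": 75.2}
    - {"x": -12.8,"y": 15.5,"z": 0,"yaw": 79.2}
    - {"x": -13.8,"y": 15.7,"z": 0,"yaw": 82.7}
    - {"x": -14.6,"y": 15.8,"z": 0,"yaw": 85.8}
    - {"x": -15.3,"y": 15.8,"z": 0,"yaw": 88.2}

```text
clock: 19.27
eef_pos: [0.4722, 0.0554, 0.1131]
tool_rot: [0.273, 0.962, -0.007, 0.0]
ft_force: [-10.0, -25.2, 11.5]
grip_width: 0.03
grasp_force: 13.5
```

Request:
move_arm:
  motion:
    - {"x": 0,"y": -1,"z": 0,"yaw": -3.6}
    - {"x": -0.1,"y": -2,"z": 0,"yaw": -7.2}
    - {"x": -0.3,"y": -3,"z": 0,"yaw": -10.9}

```text
clock: 19.65
eef_pos: [0.4623, 0.0346, 0.1133]
tool_rot: [0.177, 0.984, 0.002, 0.001]
ft_force: [1.4, 4.1, -1.7]
grip_width: 0.0301
grasp_force: 2.7
```

Run:
```python
from h import *
st();hand()
```

```text
19.65 [0.4623 0.0346 0.1133] toolx deg 159.6 [ 1.4  4.1 -1.7] [ 0.07  0.26 -0.3   1.01  0.    0.43]
tcp r 0.1592 ang -0.584
```

Request:
move_arm:
  motion:
    - {"x": 0,"y": -1,"z": 0,"yaw": -3.6}
    - {"x": -0.1,"y": -2,"z": 0,"yaw": -7.2}
    - {"x": -0.2,"y": -2.5,"z": 0,"yaw": -9.1}

```text
clock: 20.02
eef_pos: [0.4564, 0.0134, 0.1133]
tool_rot: [0.099, 0.995, 0.005, 0.002]
ft_force: [3.1, 15.1, -5.2]
grip_width: 0.0301
grasp_force: 7.6
```

Request:
move_arm:
  motion:
    - {"x": 0,"y": -0.8,"z": 0,"yaw": -3}
    - {"x": -0.1,"y": -1.6,"z": 0,"yaw": -5.8}
    - {"x": -0.1,"y": -2,"z": 0,"yaw": -7.2}

```text
clock: 20.4
eef_pos: [0.4538, -0.0037, 0.1133]
tool_rot: [0.035, 0.999, 0.008, 0.002]
ft_force: [5.1, 22.0, -5.3]
grip_width: 0.0296
grasp_force: 11.3
```

Request:
move_arm:
  motion:
    - {"x": 0,"y": -0.2,"z": 0,"yaw": -0.7}
    - {"x": 0,"y": -0.4,"z": 0,"yaw": -1.4}
    - {"x": 0,"y": -0.4,"z": 0,"yaw": -1.4}

```text
clock: 20.78
eef_pos: [0.4535, -0.0071, 0.1133]
tool_rot: [0.023, 1.0, 0.009, 0.002]
ft_force: [5.3, 22.8, -6.1]
grip_width: 0.0297
grasp_force: 11.3
```

Run:
```python
from h import *
st();hand()
```

```text
20.77 [ 0.4535 -0.0071  0.1133] toolx deg 177.4 [ 5.3 22.8 -6.1] [-0.03  0.24 -0.32  1.    0.02  0.02]
tcp r 0.1582 ang -0.314
```

Still yielding at 23 N, so it's not a hard stop yet. Continuing slowly.

Request:
move_arm:
  motion:
    - {"x": 0,"y": -0.4,"z": 0,"yaw": -1.4}
    - {"x": 0,"y": -0.8,"z": 0,"yaw": -2.9}
    - {"x": 0,"y": -0.8,"z": 0,"yaw": -2.9}

```text
clock: 21.15
eef_pos: [0.4531, -0.0144, 0.1132]
tool_rot: [-0.002, 1.0, 0.009, 0.003]
ft_force: [5.4, 24.9, -5.3]
grip_width: 0.0298
grasp_force: 12.4
```

Request:
move_arm:
  motion:
    - {"x": 0,"y": -0.4,"z": 0,"yaw": -1.4}
    - {"x": 0,"y": -0.8,"z": 0,"yaw": -2.9}
    - {"x": 0,"y": -0.8,"z": 0,"yaw": -2.9}

```text
clock: 21.52
eef_pos: [0.4531, -0.0214, 0.1132]
tool_rot: [-0.028, 1.0, 0.01, 0.003]
ft_force: [4.8, 26.7, -3.5]
grip_width: 0.0302
grasp_force: 13.7
```

Run:
```python
from h import *
st();hand();grip(("wrist",))
```

```text
21.52 [ 0.4531 -0.0214  0.1132] toolx deg 183.2 [ 4.8 26.7 -3.5] [-0.06  0.24 -0.32  1.    0.02 -0.12]
tcp r 0.1579 ang -0.224
wrist grip 0.23 1763 [ 0.5333 -0.2262] r 0.218 ang by pos 0.987 by dir 2.271
```

Run:
```python
from h import *
for c in ["side","top"]:
    im=bot.camera(c); cv2.imwrite(f"pics/{c}9.png",im)
    for n in ["grip","tab"]:
        for r in bot.cut_out(c,n)[:2]:
            print(c,n,round(r["score"],2),np.round(r["centre"]),r["mask"].sum())
a=cv2.imread("pics/side9.png")[195:320,235:405];b=cv2.imread("pics/top9.png")[165:310,255:395]
f=lambda i,h:cv2.resize(i,None,fx=h,fy=h,interpolation=cv2.INTER_CUBIC)
a=f(a,2.35);b=f(b,2.8);H=max(len(a),len(b));P=lambda i:cv2.copyMakeBorder(i,0,H-len(i),0,0,cv2.BORDER_CONSTANT)
o=np.hstack([P(a),P(b)]);print(o.shape);cv2.imwrite("pics/both.png",o)
st()
```

```text
side grip 0.87 [235. 318.] 2002
side tab 0.64 [226. 331.] 261
top grip 0.56 [207. 323.] 1263
top grip 0.24 [312. 146.] 755
top tab 0.72 [206. 331.] 5181
(406, 792, 3)
21.98 [ 0.453  -0.0214  0.1132] toolx deg 183.2 [ 4.6 26.7 -3.9] [-0.06  0.24 -0.32  1.    0.02 -0.12]
```

View pics/both.png

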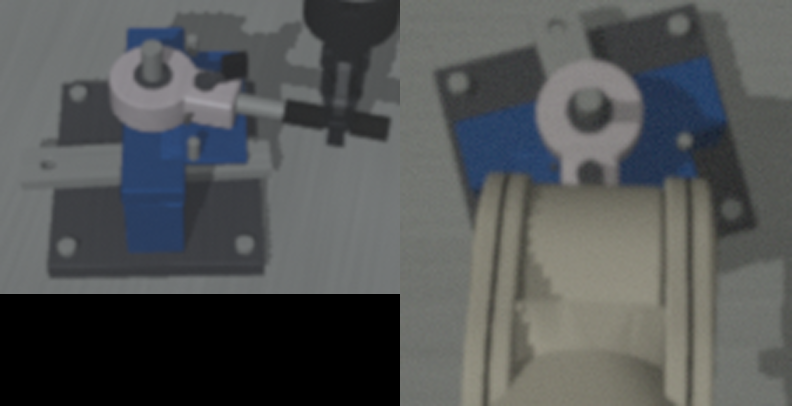

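The side view has the grip tip at composite (388,128), the spindle top at about (152,44), and the lever still over on the counter-clockwise side. I'll compare the spindle height and handle angle with what they should be.

Run:
```python
from h import *
print(at("side",235+388/2.35,195+128/2.35,.128), proj("side",[.611,-.022,.172]),proj("side",[.611,-.022,.178]))
p=at("side",235+388/2.35,195+128/2.35,.128)[:2]-A;print("ang",(np.arctan2(p[1],p[0])-YAW)%(2*np.pi)-np.pi,np.linalg.norm(p))
i,j=cv2.imread("pics/side0.png"),cv2.imread("pics/side9.png")
# upward shift of spindle tip: template from start image
t=i[208:224,292:309]
r=cv2.matchTemplate(j[195:240,280:322],t,cv2.TM_CCOEFF_NORMED);_,s,_,l=cv2.minMaxLoc(r);print(s,l,"zero shift (12,13)")
for q in (i,j): print(cv2.cvtColor(q,cv2.COLOR_BGR2GRAY)[205:232,298:303].mean(1).round().astype(int))
```

```text
[ 0.40836404 -0.01824568  0.128     ] (np.float64(300.1124454914379), np.float64(216.9824229729789)) (np.float64(300.01152244166263), np.float64(214.83081015766956))
ang -0.23852530310856768 0.2026707374396538
0.9247534275054932 (12, 13) zero shift (12,13)
[115 104  78  66  66  67  66  65  72  91 110 113 113 112 109 104  98  96
  96  97  97  97  97  94  84  67  66]
[115 103  78  66  66  68  77  96 109 113 113 111 108 101  97  96  96  96
  96  97  96  97  97  95  84  67  66]
```

The spindle has risen about 2.25 px, against 2.15 expected for the full 6 mm, so it's at or near the stop. I'll push a little more to confirm the handle is blocked.

Request:
move_arm:
  motion:
    - {"x": 0,"y": -0.3,"z": 0,"yaw": -1}
    - {"x": 0,"y": -0.6,"z": 0,"yaw": -2}
    - {"x": 0,"y": -0.6,"z": 0,"yaw": -2}

```text
clock: 22.35
eef_pos: [0.4531, -0.0265, 0.1132]
tool_rot: [-0.046, 0.999, 0.011, 0.003]
ft_force: [5.4, 29.2, -3.6]
grip_width: 0.0305
grasp_force: 14.9
```

Run:
```python
from h import *
st();hand()
```

```text
22.35 [ 0.4531 -0.0265  0.1132] toolx deg 185.2 [ 5.4 29.2 -3.6] [-0.07  0.24 -0.32  1.01  0.02 -0.17]
tcp r 0.1579 ang -0.191
```

```bash
cat > tip.py <<'E'
from h import *
import sys
def tip(im):
    g=cv2.cvtColor(im,cv2.COLOR_BGR2GRAY).astype(float)
    # dark pixels of the outer grip, right of the fingers
    ys,xs=np.nonzero(g[225:275,384:412]<55);k=xs>xs.max()-5
    return xs.max()+384,(ys[k].mean()+225).round(2),g[205:214,298:303].mean(1).round()
im=bot.camera("side");cv2.imwrite("pics/side%s.png"%sys.argv[1],im)
print(tip(cv2.imread("pics/side9.png")),tip(im));st();hand()
E
python3 tip.py 10
```

```text
(np.int64(399), np.float64(248.79), array([115., 103.,  78.,  66.,  66.,  68.,  77.,  96., 109.])) (np.int64(399), np.float64(246.71), array([115., 103.,  78.,  66.,  66.,  67.,  77.,  96., 110.]))
22.4 [ 0.4531 -0.0265  0.1132] toolx deg 185.2 [ 4.6 29.6 -3.5] [-0.07  0.24 -0.32  1.01  0.02 -0.17]
tcp r 0.1579 ang -0.191
```

The handle is still moving, so I'll continue.

Request:
move_arm:
  motion:
    - {"x": 0,"y": -0.4,"z": 0,"yaw": -1}
    - {"x": 0,"y": -0.8,"z": 0,"yaw": -2}
    - {"x": 0,"y": -0.8,"z": 0,"yaw": -2}

```text
clock: 22.78
eef_pos: [0.4535, -0.0336, 0.1131]
tool_rot: [-0.063, 0.998, 0.012, 0.003]
ft_force: [3.7, 32.3, -1.9]
grip_width: 0.0296
grasp_force: 16.1
```

```bash
python3 tip.py 11
```

```text
(np.int64(399), np.float64(248.79), array([115., 103.,  78.,  66.,  66.,  68.,  77.,  96., 109.])) (np.int64(400), np.float64(243.16), array([115., 103.,  78.,  66.,  66.,  67.,  78.,  96., 109.]))
22.82 [ 0.4534 -0.0336  0.1131] toolx deg 187.3 [ 4.7 32.8 -3. ] [-0.09  0.24 -0.32  1.01  0.03 -0.22]
tcp r 0.158 ang -0.146
```

Force is rising in proportion to angle, which looks like a springy stop. To test it, I'll unload and see whether the handle springs back.

Request:
move_arm:
  motion:
    - {"x": 0,"y": 0.5,"z": 0,"yaw": 2}
    - {"x": 0,"y": 1.0,"z": 0,"yaw": 4}
    - {"x": 0,"y": 1.4,"z": 0,"yaw": 5}
    - {"x": 0,"y": 1.4,"z": 0,"yaw": 5}

```text
clock: 23.32
eef_pos: [0.4527, -0.023, 0.1133]
tool_rot: [-0.019, 1.0, 0.008, 0.003]
ft_force: [5.5, 22.1, -5.5]
grip_width: 0.0297
grasp_force: 11.3
```

```bash
python3 tip.py 12
```

```text
(np.int64(399), np.float64(248.79), array([115., 103.,  78.,  66.,  66.,  68.,  77.,  96., 109.])) (np.int64(399), np.float64(247.98), array([115., 103.,  78.,  66.,  65.,  67.,  77.,  96., 109.]))
23.38 [ 0.4526 -0.023   0.1133] toolx deg 182.2 [ 5.5 23.  -4.2] [-0.06  0.24 -0.33  1.    0.02 -0.1 ]
tcp r 0.1584 ang -0.214
```

The handle springs back elastically and the spindle is at full height, so the nut is against its stop. I'll unload gently.

Request:
move_arm:
  motion:
    - {"x": 0,"y": 0.8,"z": 0,"yaw": 2.5}
    - {"x": 0,"y": 1.6,"z": 0,"yaw": 5}
    - {"x": -0.1,"y": 2.4,"z": 0,"yaw": 8}
    - {"x": -0.1,"y": 2.4,"z": 0,"yaw": 8}

```text
clock: 23.88
eef_pos: [0.4535, -0.0016, 0.1136]
tool_rot: [0.052, 0.999, 0.005, 0.003]
ft_force: [5.8, 13.1, -5.6]
grip_width: 0.0297
grasp_force: 7.4
```

```bash
python3 tip.py 13
```

```text
(np.int64(399), np.float64(248.79), array([115., 103.,  78.,  66.,  66.,  68.,  77.,  96., 109.])) (np.int64(397), np.float64(257.74), array([115., 103.,  78.,  66.,  66.,  68.,  78.,  96., 110.]))
23.93 [ 0.4534 -0.0016  0.1135] toolx deg 174.1 [ 6.4 14.1 -5.6] [-0.01  0.24 -0.33  1.    0.01  0.09]
tcp r 0.1589 ang -0.349
```

Request:
move_arm:
  motion:
    - {"x": 0,"y": 0.8,"z": 0,"yaw": 2.5}
    - {"x": 0,"y": 1.6,"z": 0,"yaw": 5}
    - {"x": -0.1,"y": 2.2,"z": 0,"yaw": 7}
    - {"x": -0.1,"y": 2.2,"z": 0,"yaw": 7}

```text
clock: 24.42
eef_pos: [0.4562, 0.0174, 0.1139]
tool_rot: [0.113, 0.994, 0.002, 0.003]
ft_force: [3.2, 5.3, -1.5]
grip_width: 0.0302
grasp_force: 3.4
```

```bash
python3 tip.py 14
python3 - <<'E'
from h import *
for r in bot.cut_out("side","tab")[:1]: print(r["score"],r["centre"],r["mask"].sum())
E
```

```text
(np.int64(399), np.float64(248.79), array([115., 103.,  78.,  66.,  66.,  68.,  77.,  96., 109.])) (np.int64(396), np.float64(248.15), array([116., 104.,  79.,  66.,  66.,  68.,  78.,  97., 110.]))
24.48 [0.4562 0.0174 0.1139] toolx deg 167.0 [ 3.1  7.  -1.6] [ 0.04  0.24 -0.32  1.01  0.    0.26]
tcp r 0.1597 ang -0.469
0.55 [471.9, 364.2] 1336
```

Request:
move_arm:
  motion:
    - {"x": 0,"y": 0.5,"z": 0,"yaw": 1.5}
    - {"x": 0,"y": 0.8,"z": 0,"yaw": 2.5}
    - {"x": 0,"y": 0.8,"z": 0,"yaw": 2.5}
    - {"x": 0,"y": 0.8,"z": 0,"yaw": 2.5}
  gripper: 0.1

```text
clock: 25.02
eef_pos: [0.455, 0.0229, 0.1123]
tool_rot: [0.136, 0.991, -0.0, -0.0]
ft_force: [0.0, 0.5, -0.6]
grip_width: 0.0471
grasp_force: 0.0
```

Request:
move_arm:
  motion:
    - {"x": 0,"y": 0,"z": -1,"yaw": 0}
    - {"x": 0,"y": 0,"z": -3,"yaw": 0}
    - {"x": 0,"y": 0,"z": -6,"yaw": 0}
    - {"x": 0,"y": 0,"z": -9.5,"yaw": 0}
    - {"x": 2,"y": 0,"z": -12,"yaw": 0}
    - {"x": 4,"y": 0,"z": -13,"yaw": 0}
    - {"x": 4,"y": 0,"z": -13,"yaw": 0}

```text
clock: 25.9
eef_pos: [0.4166, 0.0339, 0.244]
tool_rot: [0.136, 0.991, 0.0, 0.001]
ft_force: [0.3, 0.2, -0.9]
grip_width: 0.0469
grasp_force: 0.0
```

```bash
python3 tip.py 15
python3 - <<'E'
from h import *
grip(("wrist",))
i,j=[cv2.cvtColor(cv2.imread(f"pics/side{k}.png"),cv2.COLOR_BGR2GRAY).astype(float) for k in (0,15)]
e=lambda q:[round(float(np.interp(88,q[210:217,c],np.arange(210,217))),2) for c in range(297,304)]
print(e(i),e(j))
E
```

```text
(np.int64(399), np.float64(248.79), array([115., 103.,  78.,  66.,  66.,  68.,  77.,  96., 109.])) (np.int64(398), np.float64(229.56), array([116., 105.,  79.,  67.,  67.,  69.,  79.,  97., 110.]))
25.95 [0.4169 0.0338 0.2432] toolx deg 164.4 [ 0.7 -0.1  0.6] [ 0.08  0.07 -0.17  1.33 -0.    0.35]
tcp r 0.2019 ang -0.5
wrist grip 0.97 6187 [0.4259 0.0409] r 0.196 ang by pos -0.548 by dir -0.545
wrist tab 0.96 877 [ 0.5442 -0.005 ] r 0.069 ang by pos -0.469 by dir 0.262
[213.85, 213.78, 213.72, 213.79, 213.86, 214.0, 214.21] [211.67, 211.4, 211.26, 211.35, 211.59, 212.16, 213.07]
```

The spindle has risen the full 6 mm (2.2–2.4 px), the lever is on the loosening side, and the arm is clear.

```bash
python3 -c "
from workcell import bot
print(bot.job_done())"
```

```text
the job is handed in; nothing more can be done
None
```

I handed the job in at about 26 s: the lever is on the loosening side and the clamp is backed off to its stop. The spindle measured the full 6 mm up, but I did not see the foot itself. The bar is still in the clamp, and the arm stayed clear of the other things and is touching nothing.

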